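# Find the tired spring mount and fold its tag down

## Robot

A 6-joint arm with a two-finger parallel gripper is mounted at the origin on the work surface. World frame = base frame: x ahead of the robot, y to its left, z up, the work surface at z = 0. Lengths are in mm, angles in rad, forces in N, time in s.
With the tool pointing down it reaches from about 350 to 875 mm from the base axis. Payload 4.2 kg.
Tool frame: the origin (TCP) lies at the very end of the fingers, on their centre line; the grasp point (between the pads) lies arm.hold_point_z behind it (arm.hold_point_z is the distance from the TCP to the grasp point, in mm); y points along the fingers, x is the direction in which the jaws open and shut, and the axes are right-handed (so a half turn about y gives the same grasp; the last joint's range is limited). The gripper opens to 85 mm and grips with 20 to 120 N. Pads are 22 mm wide; open, the fingers measure 114 mm over their backs; the gripper's body (76 mm by 85 mm) begins 54 mm behind the grasp point. The pads swing forward as they close: fully open they stand 13 mm farther back than shut.
Start: joints at [1.449, 0.385, 0.008, 0, -1.194, -0.259], TCP at [232.256, 580.221, 196.712] pointing down, gripper open.
Joint ranges: [-3.14, 3.14], [-1.21, 2.06], [-1.07, 1.41], [-3.16, 2.05], [-2.99, -0.16], [-3.1, 3.1]. Speed limits (rad/s): [2.79, 2.79, 3.14, 3.14, 3.14, 3.14].

## Interface

Orientations are given as a unit quaternion [x, y, z, w].
In Python, from bench import arm gives the robot as it stands.
- The arm moves only by the shell command python3 -m creep 'ROWS'. ROWS is JSON, a list of rows, each a list of 3 entries, a list of its own where there are three numbers: the shift along the world's x, y, z in mm, then the turn, a rotation vector about the world's x, y, z in rad, then the gripper command: -1 is shut, 1 is fully open, values between are in proportion. In form: [[[dx, dy, dz], [wx, wy, wz], jaw], ...]. A call has 1 to 12 rows; each row is the pose to reach, as a shift and turn from the pose commanded when the call began; what a row does not reach only later rows make up. A row lasts 1/12 s, in which the tool goes at most 41.7 mm and 7.16 degrees, less where a joint would pass 70% of its speed; a pose out of reach is approached as far as the arm can. A call with a gripper value outside its range is refused whole. The fingers move at their own pace and stop on an object; the grip force is fixed at half the most. Time passes only in rows, so rows that repeat a pose let the fingers close. It gives the time, the measured TCP pose, the force and the opening at its end, in the units of the state.
- arm.read_state(): the state, without advancing time (a new reading comes with each control period).
- arm.get_image(name): name is "side" or "top"; returns (picture, depth): 480x640x3 uint8, red, green, blue; 480x640 float32, mm along the optical axis (not along the pixel's ray), 0 where there is no reading.
- arm.camera_params(name): a dict with "camera_matrix" (3x3 intrinsics, pixels), "extrinsics" (4x4, takes a point from world to camera coordinates). Camera axes: x right, y down, z forward; pixel columns grow to the right and rows downward; lengths in mm; the calibration is good to about 2 mm. A picture is of the moment at which its call begins. camera_params takes no time and is no camera call.
- arm.job_done(): hands the job in, once; it reports no verdict.
The state is a dict: "clock": time; "joints": joint angles; "joint_vel": joint speeds; "joint_efforts": joint torques, N m; "position": TCP position; "ee_rot": TCP orientation; "contact_force": force on the tool from outside, world axes, zero at the start; "wrist_torque": the same for the moment, N m; "gripper_width": finger opening in mm.
Only numpy, scipy, OpenCV 4.12 (cv2) and the standard library are available. Lean on these libraries where they do the work, as an engineer would, in place of code of your own. Each camera call takes 0.05 s, during which the arm holds its last target.

## Task

Three spring mounts for the bench drill stand in a row on the steel table and one has a tired spring: going along the row from the robot's left to its right, press each black rubber pad a good way down with the fingertips and feel which gives most easily. Then push the hinged tag of that softest mount down flat onto its foot plate to mark it for replacement, leave the other two tags standing, and back off. Only touch and press: do not lift the mounts or shove them out of place, and leave the pattern, oil can, spanner and bush where they are.

Things in the scene. Friction and masses are not known exactly. Their poses are not given: they have to be found in the camera images.
- mount_a: one of three look-alike spring mounts standing loose on the table, 0.95 kg: steel foot plate 80 (x) by 150 (y) by 9 mm, coil spring under a round cap with a black rubber pad, hinged tag beside it. Origin on the spring's axis at table height, z up; the foot spans y -50 to +100 mm, the tag is on the +y side. Places are shuffled; yaw within 0.45 rad of the world axes
- pad_a_top (a point): centre of the top face of mount_a's rubber pad, 55 mm in diameter, 64 mm above the table when up; moves down with the pad, springs back up when let go
- pad_a (a joint): how far mount_a's pad is pressed down, in m: 0 up, 0.015 bottomed. The sound springs take 8 to 9 N to go down 10 mm; the tired one less than half of that. A press of 5 mm or more is enough to feel the spring
- tag_a (a joint): angle of mount_a's tag, rad: 0 standing, leaning 30 degrees from vertical away from the pad (to the mount's +y); grows as it folds further away from the pad; 1.047 flat over the foot plate. Starts at 0 to 0.2. Stiff hinge (about 1 N at the free edge), stays where it is left
- tag_a_edge (a point): middle of the free edge of mount_a's tag: a sheet 46 mm wide (mount's x), 44 mm from hinge to edge, 3 mm thick. Hinge along the mount's x at y +46 mm, 13 mm above the table; at joint 0 the edge is at y +68 mm, 51 mm up; flat, at y +90 mm with the tag's upper face 14.5 mm above the table
- mount_b: one of three look-alike spring mounts standing loose on the table, 0.95 kg: steel foot plate 80 (x) by 150 (y) by 9 mm, coil spring under a round cap with a black rubber pad, hinged tag beside it. Origin on the spring's axis at table height, z up; the foot spans y -50 to +100 mm, the tag is on the +y side. Places are shuffled; yaw within 0.45 rad of the world axes
- pad_b_top (a point): centre of the top face of mount_b's rubber pad, 55 mm in diameter, 64 mm above the table when up; moves down with the pad, springs back up when let go
- pad_b (a joint): how far mount_b's pad is pressed down, in m: 0 up, 0.015 bottomed. The sound springs take 8 to 9 N to go down 10 mm; the tired one less than half of that. A press of 5 mm or more is enough to feel the spring
- tag_b (a joint): angle of mount_b's tag, rad: 0 standing, leaning 30 degrees from vertical away from the pad (to the mount's +y); grows as it folds further away from the pad; 1.047 flat over the foot plate. Starts at 0 to 0.2. Stiff hinge (about 1 N at the free edge), stays where it is left
- tag_b_edge (a point): middle of the free edge of mount_b's tag: a sheet 46 mm wide (mount's x), 44 mm from hinge to edge, 3 mm thick. Hinge along the mount's x at y +46 mm, 13 mm above the table; at joint 0 the edge is at y +68 mm, 51 mm up; flat, at y +90 mm with the tag's upper face 14.5 mm above the table
- mount_c: one of three look-alike spring mounts standing loose on the table, 0.95 kg: steel foot plate 80 (x) by 150 (y) by 9 mm, coil spring under a round cap with a black rubber pad, hinged tag beside it. Origin on the spring's axis at table height, z up; the foot spans y -50 to +100 mm, the tag is on the +y side. Places are shuffled; yaw within 0.45 rad of the world axes
- pad_c_top (a point): centre of the top face of mount_c's rubber pad, 55 mm in diameter, 64 mm above the table when up; moves down with the pad, springs back up when let go
- pad_c (a joint): how far mount_c's pad is pressed down, in m: 0 up, 0.015 bottomed. The sound springs take 8 to 9 N to go down 10 mm; the tired one less than half of that. A press of 5 mm or more is enough to feel the spring
- tag_c (a joint): angle of mount_c's tag, rad: 0 standing, leaning 30 degrees from vertical away from the pad (to the mount's +y); grows as it folds further away from the pad; 1.047 flat over the foot plate. Starts at 0 to 0.2. Stiff hinge (about 1 N at the free edge), stays where it is left
- tag_c_edge (a point): middle of the free edge of mount_c's tag: a sheet 46 mm wide (mount's x), 44 mm from hinge to edge, 3 mm thick. Hinge along the mount's x at y +46 mm, 13 mm above the table; at joint 0 the edge is at y +68 mm, 51 mm up; flat, at y +90 mm with the tag's upper face 14.5 mm above the table
- pattern: bystander: wooden casting pattern, 75 x 110 mm foot, 58 mm high, beyond the mounts; origin at the centre of its underside
- oilcan: bystander: small copper oil can, 54 mm in diameter, 118 mm high with its thin spout, beyond the mounts; origin at the centre of its underside
- spanner: bystander: steel spanner 150 mm long lying between the robot and the mounts; origin under its middle, its length along its own x
- bush: bystander: brass bush 40 mm in diameter, 30 mm high, between the robot and the mounts; origin at the centre of its underside
Mind the look-alikes: they are no part of the job. What is shaped like the mount_b but blue is not meant. What is shaped like the mount_c but yellow is not meant.

How it is judged:
By the outcome, as a careful person would: the job done as asked, in the order asked, and still so for the second after the job is handed in, with the robot touching nothing.
It also fails if it takes over 51 s, if anything falls off the work surface, if the arm or the gripper's body presses on something with over 40 N, if the wrist force passes 120 N, or if a joint passes its speed limit or range.

## Working session

There is one attempt and no reset: what is moved stays moved. The work goes in short steps, Python scripts to look and compute and a shell command to move; the robot and the scene stay as the last step left them, time stands still between calls to the robot, and variables do not carry over. Pictures are saved under pics/ and viewed, and the job is handed in when it is done.

```bash
ls; mkdir -p pics
python3 - <<'E'
from bench import arm
import cv2,numpy as np
print(arm.read_state(), arm.hold_point_z)
for n in("side","top"):
    p,d=arm.get_image(n); cv2.imwrite(f"pics/{n}0.png",p[:,:,::-1]); np.save(f"pics/{n}0.npy",d)
    c=arm.camera_params(n); print(n,np.round(c["camera_matrix"],1).tolist(),np.round(c["extrinsics"],3).tolist())
E
```

```text
pics
{'clock': 0.0, 'joints': array([ 1.44864491e+00,  3.85549596e-01,  6.62296021e-03, -4.79864567e-04,
       -1.19398677e+00, -2.58608331e-01]), 'joint_vel': array([-0.00098809, -0.00082847, -0.0013113 , -0.0007779 ,  0.00017823,
        0.00151924]), 'joint_efforts': array([ 4.16091889e-04, -3.92291021e+01,  1.88401705e+01,  4.18638468e+00,
       -4.69400460e-03, -4.87564922e-08]), 'position': array([232.00798454, 579.63697514, 195.62757632]), 'ee_rot': array([ 0.39690898, -0.58515643,  0.58607739, -0.39568738]), 'contact_force': array([-0.25265026,  0.18943566, -0.19029198]), 'wrist_torque': array([-0.00385436, -0.04649928,  0.00507579]), 'gripper_width': 85.37209700796087} 18.700000000000003
side [[520.9, 0.0, 320.4], [0.0, 520.9, 240.1], [0.0, 0.0, 1.0]] [[-0.996, -0.09, -0.006, 582.95], [-0.058, 0.693, -0.718, 124.889], [0.069, -0.715, -0.696, 1049.667], [0.0, 0.0, 0.0, 1.0]]
top [[444.1, 0.0, 315.4], [0.0, 444.1, 236.7], [0.0, 0.0, 1.0]] [[0.025, -0.999, -0.024, -55.388], [-0.982, -0.02, -0.187, 568.795], [0.186, 0.029, -0.982, 909.495], [0.0, 0.0, 0.0, 1.0]]
```

View pics/side0.png

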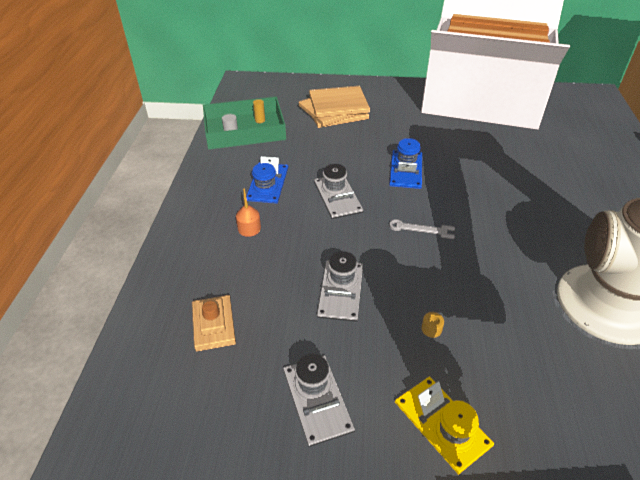

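View pics/top0.png

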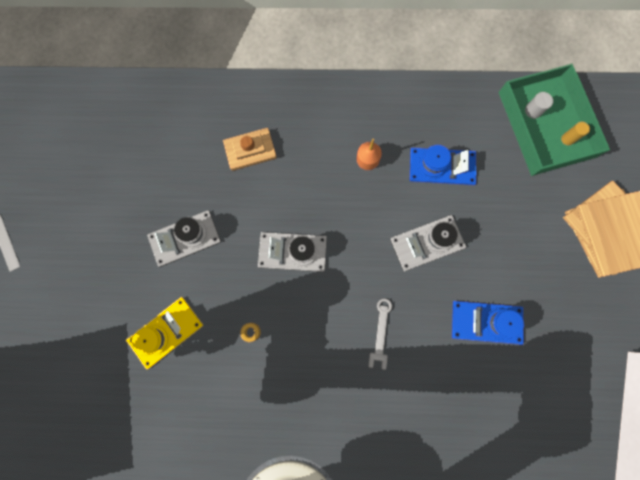

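The top picture shows three grey mounts with pads at about (187,230), (301,248) and (444,234), left to right from the robot. Look-alikes to leave alone are blue at (437,160) and (508,323), and yellow at (148,340). Next I'll take close crops and measure.

```bash
cat > h.py <<'E'
import numpy as np,cv2
from bench import arm
def world(n,u,v,depth):
    c=arm.camera_params(n);K=np.array(c["camera_matrix"]);T=np.array(c["extrinsics"])
    p=np.linalg.inv(K)@np.array([u,v,1.])*depth
    return T[:3,:3].T@(p-T[:3,3])
def atz(n,u,v,z):
    a=world(n,u,v,100.);b=world(n,u,v,2000.);return a+(b-a)*(z-a[2])/(b[2]-a[2])
def proj(n,P):
    c=arm.camera_params(n);K=np.array(c["camera_matrix"]);T=np.array(c["extrinsics"])
    q=K@(T[:3,:3]@np.array(P)+T[:3,3]);return q[:2]/q[2]
E
python3 - <<'E'
from h import *
t=cv2.imread("pics/top0.png");s=cv2.imread("pics/side0.png")
D=np.load("pics/top0.npy")
for u,v in[(187,230),(301,248),(444,234)]:
    print(np.round(world("top",u,v,D[v,u]),1),np.round(atz("top",u,v,64),1))
def crop(im,u0,v0,w,h,k,f): cv2.imwrite(f,cv2.resize(im[v0:v0+h,u0:u0+w],None,fx=k,fy=k,interpolation=cv2.INTER_CUBIC))
a=[cv2.resize(t[v-45:v+45,u-62:u+58],None,fx=6,fy=6,interpolation=cv2.INTER_CUBIC) for u,v in[(185,238),(293,250),(430,242)]]
for i,x in enumerate(a): cv2.imwrite(f"pics/ct{i}.png",x)
E
```

```text
[576.7 235.6  64.6] [576.8 235.8  64. ]
[542.  -12.6  68. ] [542.7 -12.3  64. ]
[ 579.1 -315.7   65.5] [ 579.4 -316.1   64. ]
```

View pics/ct0.png

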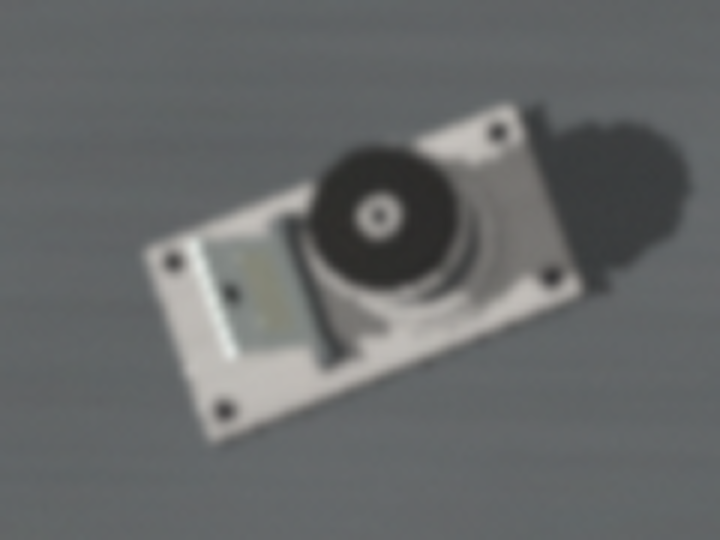

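View pics/ct1.png

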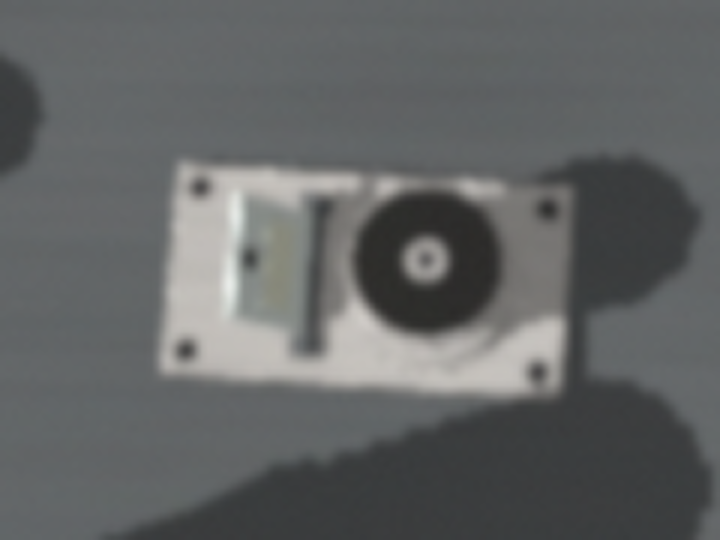

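View pics/ct2.png

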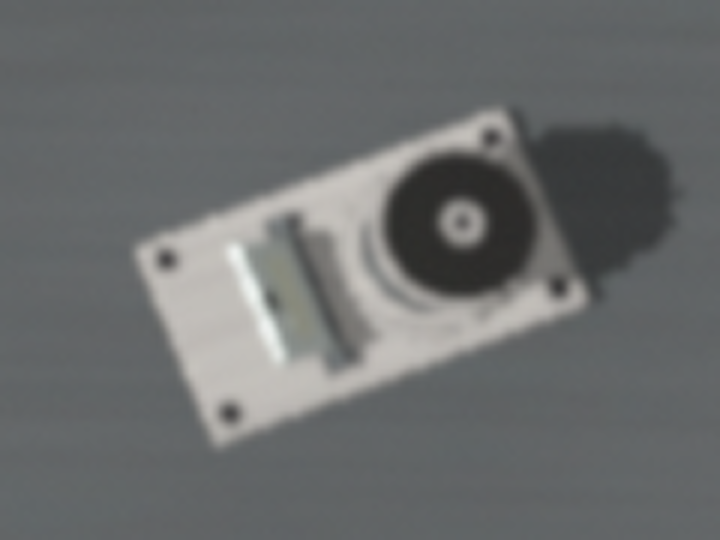

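Run:
```python
from h import *
C=[((123,193),[(148,250),(515,105),(580,290),(210,440)],(380,216)),((231,205),[(178,163),(572,185),(562,392),(162,373)],(426,260)),((368,197),[(137,250),(500,108),(585,300),(215,445)],(462,222))]
for o,q,p in C:
    W=np.array([atz("top",o[0]+a/6,o[1]+b/6,9)[:2] for a,b in q])
    e=[np.linalg.norm(W[i]-W[(i+1)%4]) for i in range(4)]
    d=(W[0]-W[1])+(W[3]-W[2]); y=d/np.linalg.norm(d)  # mount +y
    yaw=np.arctan2(-y[0],y[1]); c=W.mean(0)-25*y
    print("sizes",np.round(e),"yaw",round(yaw,3),"axis from foot",np.round(c,1),"pad",np.round(atz("top",o[0]+p[0]/6,o[1]+p[1]/6,64)[:2],1))
    for s in(68,80,90): print(s,np.round(c+s*y,1))
```

```text
sizes [149.  78. 149.  78.] yaw 0.413 axis from foot [578.9 237.2] pad [579.  237.4]
68 [551.6 299.4]
80 [546.8 310.4]
90 [542.8 319.6]
sizes [150.  79. 150.  80.] yaw -0.031 axis from foot [543.  -14.6] pad [542.  -14.5]
68 [545.1  53.4]
80 [545.5  65.4]
90 [545.8  75.4]
sizes [149.  79. 150.  78.] yaw 0.396 axis from foot [ 579.2 -317.2] pad [ 579.4 -318.2]
68 [ 553.  -254.4]
80 [ 548.4 -243.4]
90 [ 544.5 -234.1]
```

```bash
python3 -m creep '[[[40,-40,0],[0,0,0],-1],[[80,-80,0],[0,0,0],-1],[[120,-119,0],[0,0,0],-1],[[150,-149,0],[0,0,0],-1],[[180,-178,0],[0,0,0],-1],[[210,-208,-10],[0,0,0],-1],[[240,-237,-20],[0,0,0],-1],[[265,-262,-30],[0,0,0],-1],[[290,-287,-40],[0,0,0],-1],[[315,-312,-50],[0,0,0],-1],[[335,-332,-60],[0,0,0],-1],[[347,-343,-70],[0,0,0],-1]]'; python3 -m creep '[[[0,0,-20],[0,0,0],-1],[[0,0,-40],[0,0,0],-1],[[0,0,-40],[0,0,0],-1],[[0,0,-40],[0,0,0],-1],[[0,0,-40],[0,0,0],-1]]'
```

```text
clock: 1.1
position: [580.9, 235.4, 126.6]
ee_rot: [0.396, -0.586, 0.586, -0.397]
contact_force: [-0.3, 1.1, 0.2]
gripper_width: 0.3
clock: 1.52
position: [579.8, 237.8, 87.8]
ee_rot: [0.396, -0.585, 0.586, -0.397]
contact_force: [0.1, -0.3, 1.6]
gripper_width: 0.1
```

```bash
python3 - <<'E'
from h import *
p,d=arm.get_image("side"); u,v=map(int,proj("side",[579,237,64])); print(u,v, proj("side",arm.read_state()["position"]))
cv2.imwrite("pics/s1.png",cv2.resize(p[v-90:v+60,u-100:u+100,::-1],None,fx=4,fy=4))
E
python3 -m creep '[[[0,0,-10],[0,0,0],-1],[[0,0,-18],[0,0,0],-1],[[0,0,-20],[0,0,0],-1],[[0,0,-22],[0,0,0],-1],[[0,0,-22],[0,0,0],-1],[[0,0,-22],[0,0,0],-1]]'
```

```text
311 364 [310.2892637  357.37843751]
clock: 2.07
position: [579.3, 237.3, 64.7]
ee_rot: [0.396, -0.585, 0.586, -0.396]
contact_force: [0.2, 0.6, 0.8]
gripper_width: 0.2
```

View pics/s1.png

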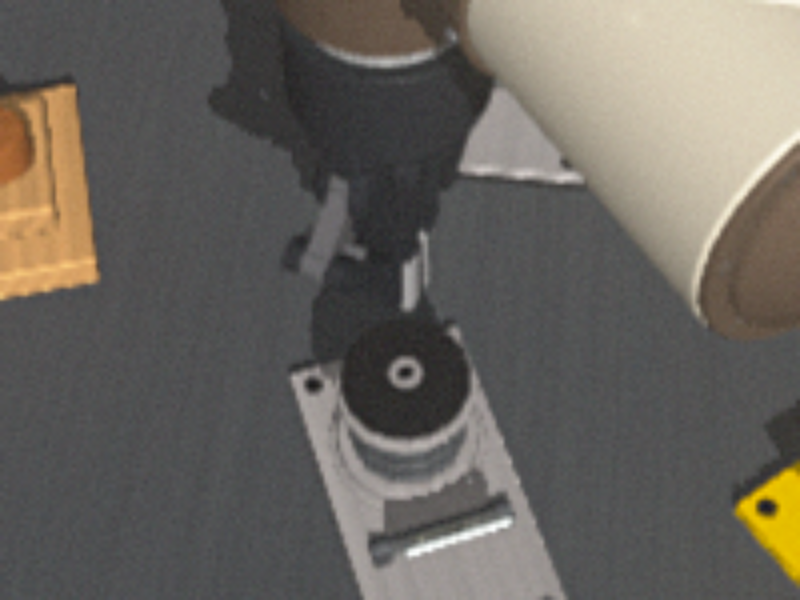

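The side crop shows the shut fingers just above and in line with the left mount's pad, whose centre is at (405,372) in the crop. Now I'll press in steps.

```bash
python3 -m creep '[[[0,0,-3],[0,0,0],-1],[[0,0,-6],[0,0,0],-1],[[0,0,-6],[0,0,0],-1],[[0,0,-6],[0,0,0],-1],[[0,0,-6],[0,0,0],-1]]'; python3 -m creep '[[[0,0,-3],[0,0,0],-1],[[0,0,-5],[0,0,0],-1],[[0,0,-5],[0,0,0],-1],[[0,0,-5],[0,0,0],-1],[[0,0,-5],[0,0,0],-1]]'
```

```text
clock: 2.48
position: [579.3, 237.2, 58.7]
ee_rot: [0.396, -0.586, 0.586, -0.396]
contact_force: [0.2, -0.5, 0.0]
gripper_width: 0.2
clock: 2.9
position: [579.3, 237.2, 53.7]
ee_rot: [0.396, -0.586, 0.586, -0.396]
contact_force: [0.9, 0.3, -0.4]
gripper_width: 0.1
```

Run:
```python
from h import *
p,d=arm.get_image("side"); u,v=311,364; 
a=cv2.resize(p[v-90:v+60,u-100:u+100,::-1],None,fx=4,fy=4,interpolation=2)
cv2.imwrite("pics/s2.png",a)
p,d=arm.get_image("top");cv2.imwrite("pics/t2.png",cv2.resize(p[150:350,90:330,::-1],None,fx=3,fy=3,interpolation=2))
```

```text
(no output)
```

View pics/s2.png

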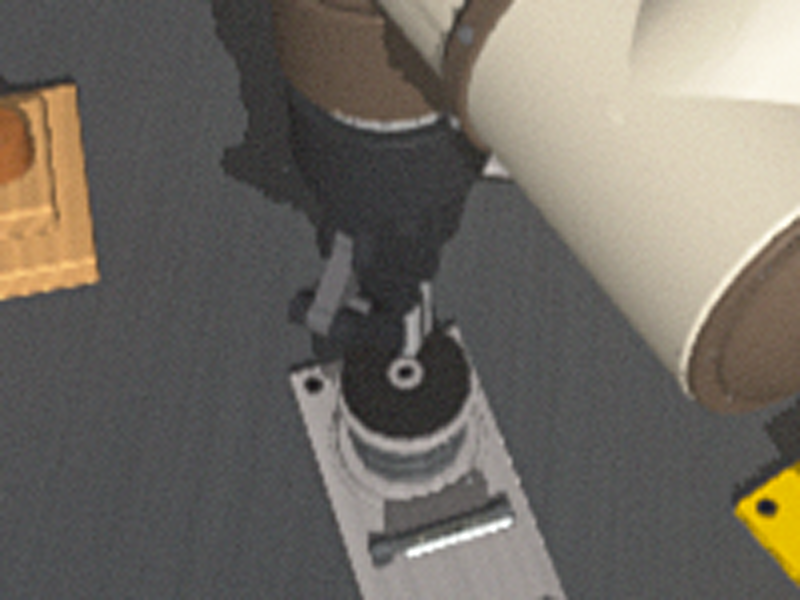

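View pics/t2.png

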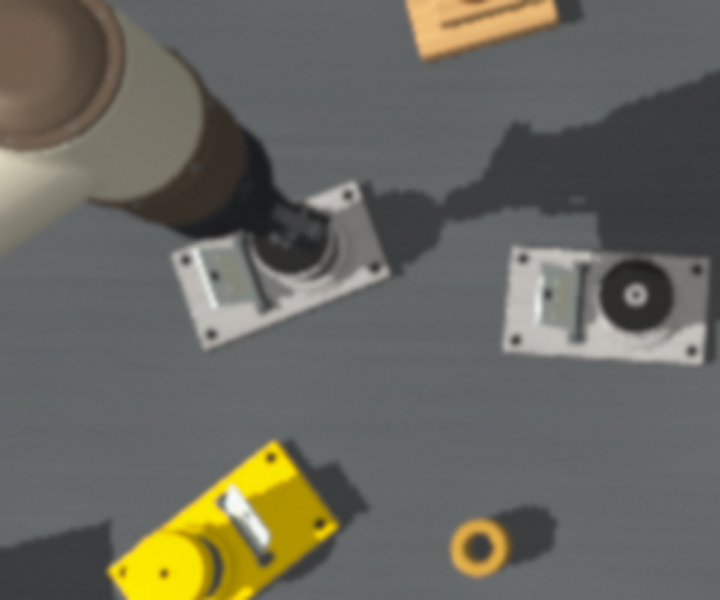

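Run:
```python
from h import *
st=arm.read_state();print(st["position"],st["joints"],st["contact_force"])
print("tcp proj",proj("side",st["position"]),proj("top",st["position"]))
p,d=arm.get_image("side")
for v in range(340,372,2):
    print(v,[tuple(int(x) for x in world("side",u,v,d[v,u])) for u in (306,309,312,315,318)])
cv2.imwrite("pics/s3.png",cv2.resize(p[325:400,265:365,::-1],None,fx=8,fy=8,interpolation=2))
```

```text
[579.33390219 237.25853073  53.81355992] [ 6.46842394e-01  5.14634568e-01 -1.68417123e-01  6.54113841e-05
 -8.87556536e-01  5.43148516e-01] [-0.22447009 -0.0507058   0.22787865]
tcp proj [311.11607877 368.36695075] [187.85117725 229.79937351]
340 [(580, 271, 183), (577, 261, 170), (573, 260, 169), (569, 257, 166), (565, 248, 154)]
342 [(581, 268, 175), (578, 254, 154), (573, 258, 161), (569, 258, 162), (566, 237, 132)]
344 [(584, 248, 141), (578, 255, 150), (573, 258, 156), (569, 259, 158), (566, 239, 129)]
346 [(584, 250, 138), (579, 251, 140), (574, 258, 150), (570, 247, 134), (567, 236, 120)]
348 [(583, 258, 144), (579, 255, 140), (574, 254, 140), (570, 250, 134), (567, 236, 114)]
350 [(583, 260, 142), (579, 256, 136), (574, 256, 136), (570, 251, 129), (567, 237, 109)]
352 [(581, 274, 157), (578, 264, 143), (574, 255, 129), (570, 246, 117), (567, 235, 101)]
354 [(581, 273, 151), (578, 265, 140), (575, 246, 111), (570, 247, 112), (567, 236, 97)]
356 [(581, 275, 148), (577, 269, 140), (575, 247, 106), (571, 246, 105), (567, 236, 90)]
358 [(581, 275, 143), (580, 252, 108), (576, 245, 97), (571, 247, 101), (569, 220, 60)]
360 [(585, 249, 97), (580, 253, 104), (576, 247, 95), (571, 248, 97), (568, 224, 61)]
362 [(588, 229, 60), (580, 250, 94), (576, 246, 88), (573, 230, 63), (568, 229, 62)]
364 [(588, 235, 63), (583, 234, 61), (577, 234, 63), (572, 233, 62), (568, 232, 61)]
366 [(587, 239, 62), (582, 239, 63), (577, 238, 62), (572, 237, 63), (567, 238, 64)]
368 [(587, 243, 63), (582, 242, 62), (577, 242, 63), (572, 242, 63), (567, 239, 60)]
370 [(586, 246, 61), (581, 244, 60), (576, 245, 61), (571, 244, 61), (566, 244, 61)]
```

View pics/s3.png

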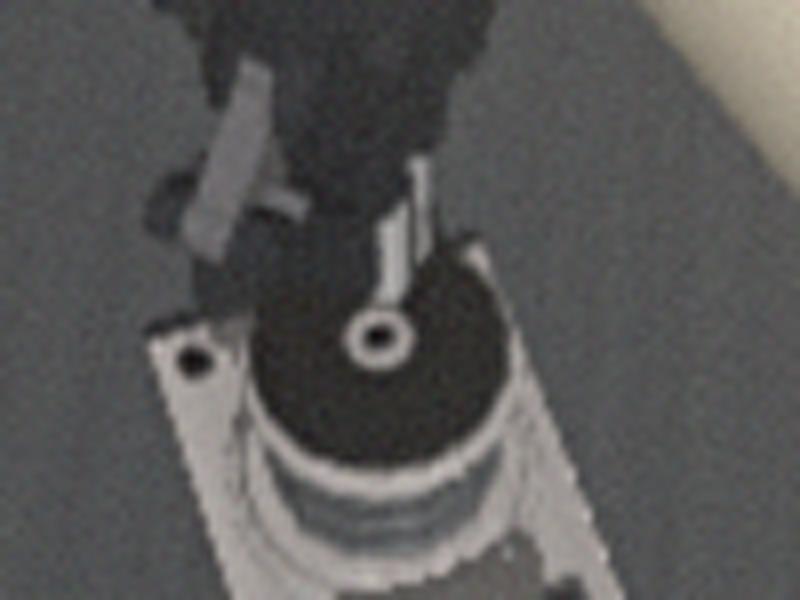

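At a commanded 53.8 mm the fingers still touch nothing and the pad hasn't moved. The real tip appears about 20 mm or more above the stated TCP, so I'll go down in small steps and feel for contact.

```bash
python3 -m creep '[[[0,0,-2],[0,0,0],-1],[[0,0,-4],[0,0,0],-1],[[0,0,-4],[0,0,0],-1],[[0,0,-4],[0,0,0],-1]]'; python3 -m creep '[[[0,0,-2],[0,0,0],-1],[[0,0,-4],[0,0,0],-1],[[0,0,-4],[0,0,0],-1],[[0,0,-4],[0,0,0],-1]]';python3 -m creep '[[[0,0,-2],[0,0,0],-1],[[0,0,-4],[0,0,0],-1],[[0,0,-4],[0,0,0],-1],[[0,0,-4],[0,0,0],-1]]'
```

```text
clock: 3.38
position: [579.1, 237.1, 49.5]
ee_rot: [-0.397, 0.586, -0.586, 0.396]
contact_force: [-0.9, 0.2, 0.1]
gripper_width: 0.2
clock: 3.72
position: [579.1, 237.1, 45.5]
ee_rot: [0.397, -0.586, 0.586, -0.396]
contact_force: [-0.3, -1.2, 1.1]
gripper_width: 0.4
clock: 4.05
position: [579.1, 237.1, 41.5]
ee_rot: [0.396, -0.586, 0.586, -0.396]
contact_force: [-0.0, -0.0, 1.3]
gripper_width: 0.4
```

```bash
python3 -m creep '[[[0,0,-1],[0,0,0],-1],[[0,0,-2],[0,0,0],-1],[[0,0,-2],[0,0,0],-1],[[0,0,-2],[0,0,0],-1]]'
python3 - <<'E'
from h import *
p,d=arm.get_image("side")
print(arm.read_state()["contact_force"],proj("side",arm.read_state()["position"]))
cv2.imwrite("pics/s4.png",cv2.resize(p[325:400,265:365,::-1],None,fx=8,fy=8,interpolation=2))
E
```

```text
clock: 4.38
position: [579.2, 237.2, 39.6]
ee_rot: [-0.396, 0.586, -0.586, 0.396]
contact_force: [-0.0, -0.3, 0.0]
gripper_width: 0.0
[-0.05673324 -0.21522916 -0.99665653] [311.31386091 372.86193005]
```

View pics/s4.png

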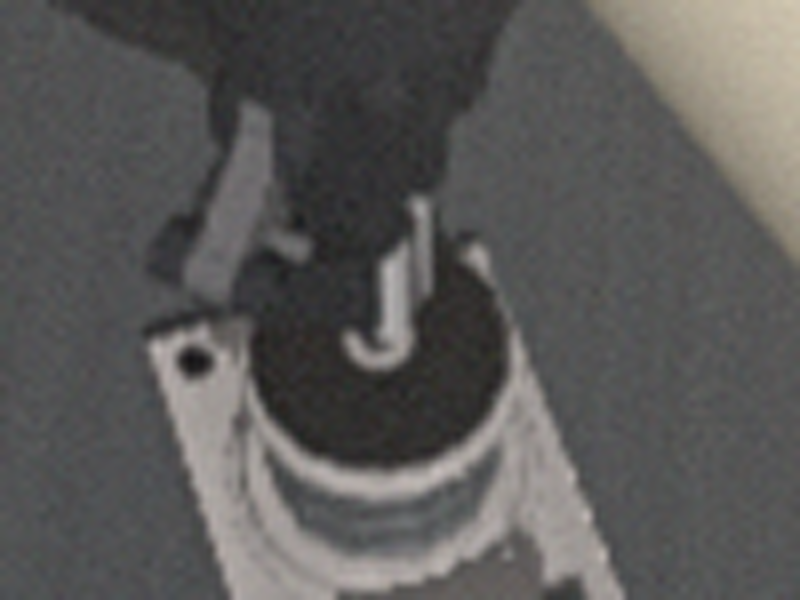

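```bash
for i in 1; do python3 -m creep '[[[0,0,-1],[0,0,0],-1],[[0,0,-2],[0,0,0],-1],[[0,0,-2],[0,0,0],-1],[[0,0,-2],[0,0,0],-1]]'; done; python3 -m creep '[[[0,0,-1],[0,0,0],-1],[[0,0,-2],[0,0,0],-1],[[0,0,-2],[0,0,0],-1],[[0,0,-2],[0,0,0],-1]]';  python3 -m creep '[[[0,0,-1],[0,0,0],-1],[[0,0,-2],[0,0,0],-1],[[0,0,-2],[0,0,0],-1],[[0,0,-2],[0,0,0],-1]]'
```

```text
clock: 4.77
position: [579.2, 237.2, 37.6]
ee_rot: [0.396, -0.586, 0.586, -0.396]
contact_force: [0.3, 0.6, -0.7]
gripper_width: -0.0
clock: 5.1
position: [579.2, 237.2, 35.6]
ee_rot: [0.396, -0.586, 0.586, -0.396]
contact_force: [0.0, 0.1, 0.4]
gripper_width: 0.0
clock: 5.43
position: [579.2, 237.2, 33.6]
ee_rot: [-0.396, 0.586, -0.586, 0.396]
contact_force: [-0.4, -0.2, 0.1]
gripper_width: 0.2
```

```bash
python3 -m creep '[[[0,0,-1],[0,0,0],-1],[[0,0,-2],[0,0,0],-1],[[0,0,-2],[0,0,0],-1],[[0,0,-2],[0,0,0],-1]]'
python3 - <<'E'
from h import *
p,d=arm.get_image("side")
print(arm.read_state()["contact_force"])
cv2.imwrite("pics/s5.png",cv2.resize(p[325:400,265:365,::-1],None,fx=8,fy=8,interpolation=2))
E
```

```text
clock: 5.77
position: [579.2, 237.2, 31.6]
ee_rot: [-0.396, 0.586, -0.586, 0.396]
contact_force: [-0.4, 0.3, 0.4]
gripper_width: 0.2
[-0.54003508  0.4294305   0.43304996]
```

View pics/s5.png

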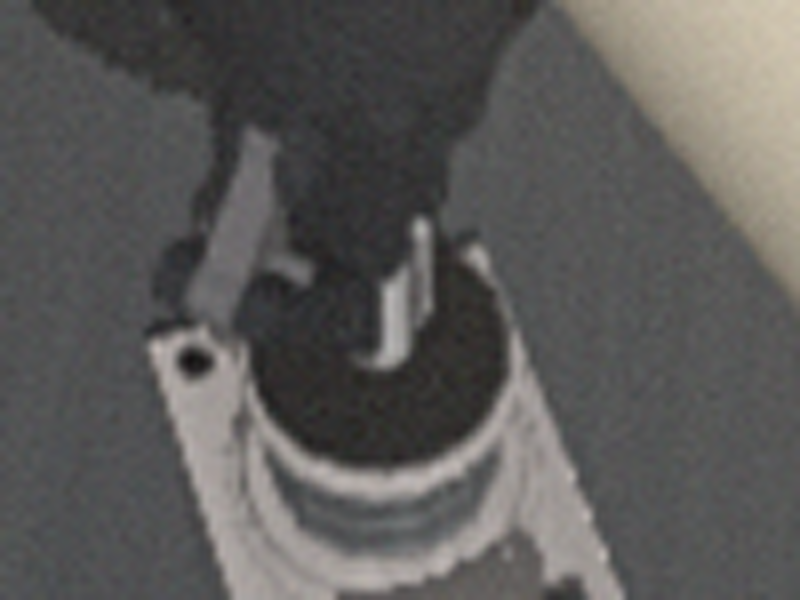

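```bash
python3 -m creep '[[[0,0,-1],[0,0,0],-1],[[0,0,-2],[0,0,0],-1],[[0,0,-2],[0,0,0],-1],[[0,0,-2],[0,0,0],-1]]';python3 -m creep '[[[0,0,-1],[0,0,0],-1],[[0,0,-2],[0,0,0],-1],[[0,0,-2],[0,0,0],-1],[[0,0,-2],[0,0,0],-1]]'
python3 - <<'E'
from h import *
p,d=arm.get_image("side")
print(arm.read_state()["contact_force"])
cv2.imwrite("pics/s6.png",cv2.resize(p[325:400,265:365,::-1],None,fx=8,fy=8,interpolation=2))
for v in range(356,376,2):
    print(v,[tuple(int(x) for x in world("side",u,v,d[v,u])) for u in (306,309,312,315,318)])
p,d=arm.get_image("top")
cv2.imwrite("pics/t6.png",cv2.resize(p[190:270,130:240,::-1],None,fx=7,fy=7,interpolation=2))
E
```

```text
clock: 6.15
position: [579.2, 237.2, 29.7]
ee_rot: [0.396, -0.586, 0.586, -0.396]
contact_force: [0.2, -0.5, -0.5]
gripper_width: -0.0
clock: 6.48
position: [579.3, 237.2, 28.0]
ee_rot: [0.396, -0.586, 0.586, -0.396]
contact_force: [-0.4, -0.5, 2.6]
gripper_width: -0.4
[-1.0542258  -0.83627374  1.28544105]
356 [(584, 252, 113), (580, 251, 111), (574, 256, 120), (570, 248, 108), (567, 236, 91)]
358 [(583, 259, 117), (579, 257, 116), (574, 256, 114), (570, 250, 105), (567, 237, 86)]
360 [(583, 262, 116), (579, 256, 108), (575, 255, 107), (571, 245, 93), (567, 237, 80)]
362 [(581, 275, 132), (578, 267, 119), (576, 248, 90), (571, 246, 87), (567, 237, 75)]
364 [(581, 276, 128), (578, 267, 114), (576, 248, 85), (571, 245, 81), (567, 237, 68)]
366 [(582, 275, 121), (578, 268, 110), (576, 249, 80), (571, 247, 78), (567, 235, 59)]
368 [(582, 276, 116), (580, 252, 79), (576, 248, 73), (515, 716, 823), (567, 238, 58)]
370 [(586, 246, 62), (581, 250, 70), (576, 248, 66), (571, 247, 65), (566, 244, 61)]
372 [(586, 249, 60), (581, 248, 60), (576, 247, 59), (571, 247, 59), (566, 248, 61)]
374 [(586, 253, 61), (581, 251, 58), (576, 252, 62), (515, 716, 823), (566, 251, 61)]
```

View pics/s6.png

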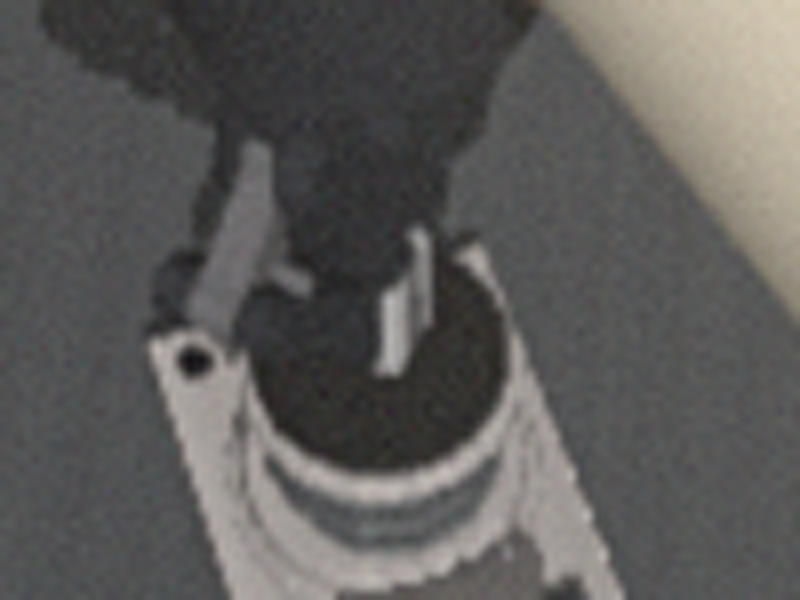

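View pics/t6.png

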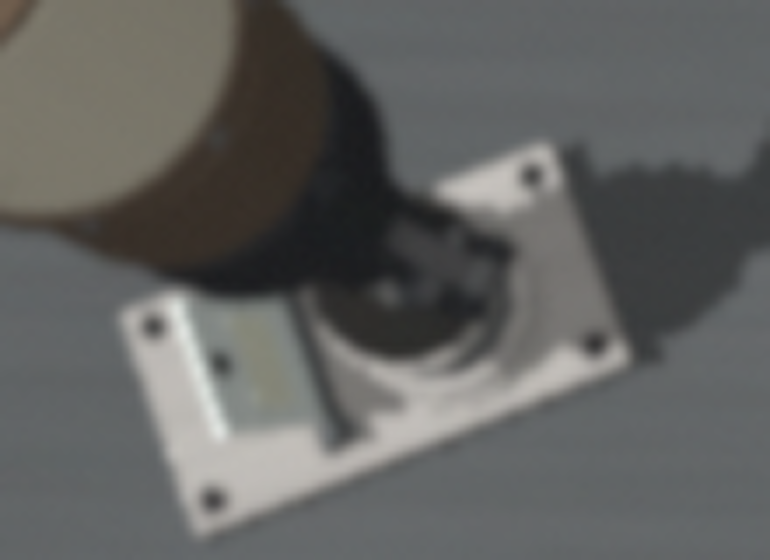

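Contact is at a reported z of about 29 mm: the force is now 2.6 N and the pad's rim has started to sink (crop row 473, was 470). The tip is therefore about 35 mm short of the reported TCP. It sits on the pad, slightly to the right of centre. Now the press itself.

```bash
python3 -m creep '[[[0,0,-2],[0,0,0],-1],[[0,0,-4],[0,0,0],-1],[[0,0,-4],[0,0,0],-1],[[0,0,-4],[0,0,0],-1]]';python3 -m creep '[[[0,0,-2],[0,0,0],-1],[[0,0,-4],[0,0,0],-1],[[0,0,-4],[0,0,0],-1],[[0,0,-4],[0,0,0],-1],[[0,0,-4],[0,0,0],-1]]'; python3 -m creep '[[[0,0,0],[0,0,0],-1]]';python3 - <<'E'
from h import *
p,d=arm.get_image("side")
cv2.imwrite("pics/s7.png",cv2.resize(p[325:400,265:365,::-1],None,fx=8,fy=8,interpolation=2))
E
```

```text
clock: 6.92
position: [579.4, 237.3, 24.0]
ee_rot: [0.396, -0.585, 0.586, -0.396]
contact_force: [-1.2, 0.2, 5.8]
gripper_width: 0.3
clock: 7.33
position: [579.4, 237.3, 20.7]
ee_rot: [0.396, -0.585, 0.586, -0.397]
contact_force: [-2.1, -0.3, 7.8]
gripper_width: 0.3
clock: 7.42
position: [579.4, 237.2, 20.7]
ee_rot: [0.396, -0.585, 0.586, -0.397]
contact_force: [-2.7, 0.2, 7.9]
gripper_width: 0.0
```

View pics/s7.png

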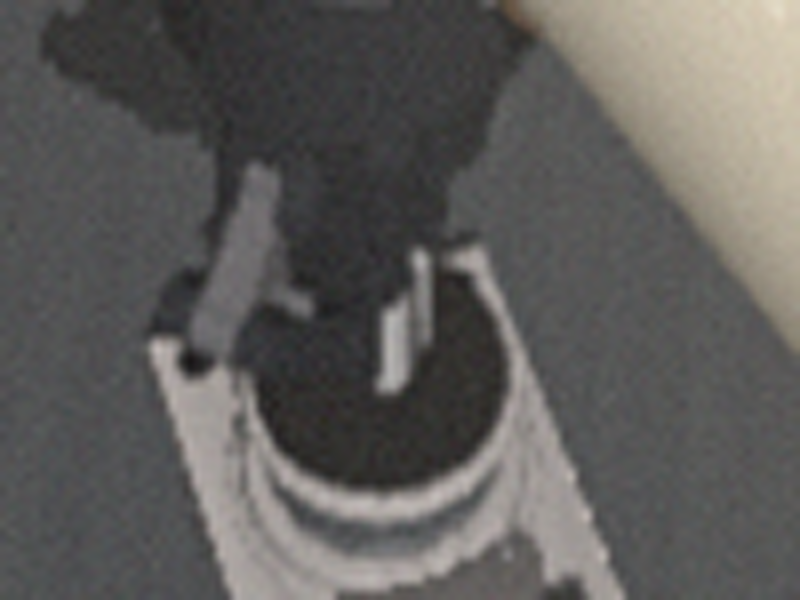

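Left mount: 7.9 N at about 8–9 mm down, so that's a sound spring. The foot didn't move; its bolt hole is still at crop (195,358). On to the middle mount.

```bash
python3 -m creep '[[[0,0,15],[0,0,0],-1],[[0,0,45],[0,0,0],-1],[[-6,-40,45],[0,0,0],-1],[[-12,-80,45],[0,0,0],-1],[[-18,-120,45],[0,0,0],-1],[[-24,-160,45],[0,0,0],-1],[[-30,-200,45],[0,0,0],-1],[[-34,-230,45],[0,0,0],-1],[[-37,-247,40],[0,0,0],-1],[[-37,-247,30],[0,0,0],-1],[[-37,-247,20],[0,0,0],-1],[[-37,-247,14],[0,0,0],-1]]'; python3 -m creep '[[[0,0,0],[0,0,0],-1],[[0,0,0],[0,0,0],-1],[[0,0,0],[0,0,0],-1],[[0,0,0],[0,0,0],-1]]'
python3 - <<'E'
from h import *
p,d=arm.get_image("side"); u,v=map(int,proj("side",[542,-14.5,64]));print(u,v)
cv2.imwrite("pics/s8.png",cv2.resize(p[v-45:v+30,u-50:u+50,::-1],None,fx=8,fy=8,interpolation=2))
p,d=arm.get_image("top"); u,v=map(int,proj("top",[542,-14.5,64]));print(u,v)
cv2.imwrite("pics/t8.png",cv2.resize(p[v-40:v+40,u-55:u+55,::-1],None,fx=7,fy=7,interpolation=2))
E
```

```text
clock: 8.47
position: [541.6, -9.5, 31.9]
ee_rot: [-0.397, 0.586, -0.585, 0.396]
contact_force: [-0.5, 0.5, -0.7]
gripper_width: 0.2
clock: 8.8
position: [542.8, -9.0, 34.0]
ee_rot: [0.396, -0.585, 0.585, -0.397]
contact_force: [0.0, 0.6, 0.0]
gripper_width: 0.3
342 258
302 248
```

View pics/s8.png

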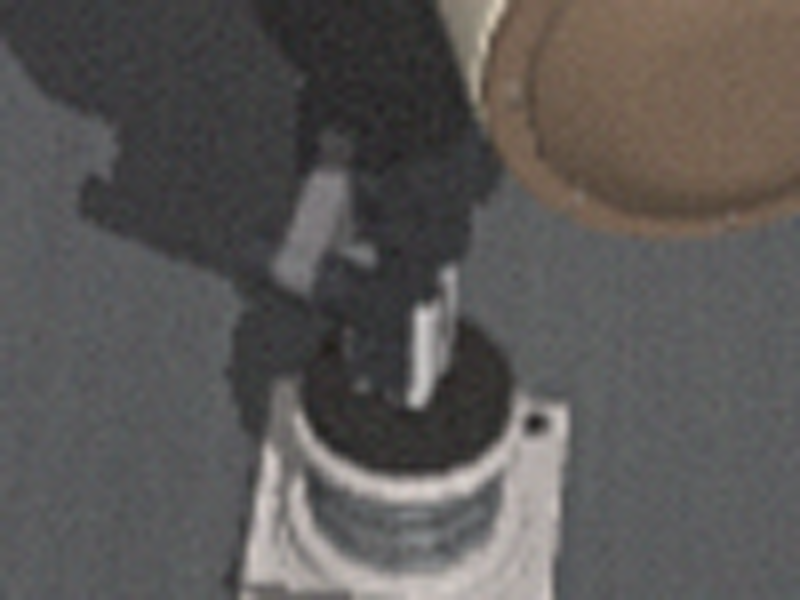

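View pics/t8.png

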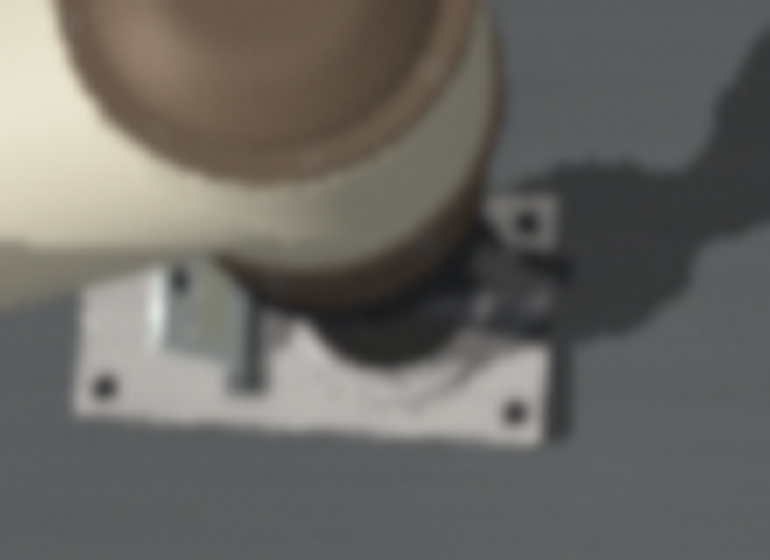

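The side crop shows the tip over the middle mount's pad, around (400,400) in the crop, still just clear of it. Pressing.

```bash
python3 -m creep '[[[0,0,-3],[0,0,0],-1],[[0,0,-6],[0,0,0],-1],[[0,0,-6],[0,0,0],-1],[[0,0,-6],[0,0,0],-1]]';python3 -m creep '[[[0,0,-2],[0,0,0],-1],[[0,0,-4],[0,0,0],-1],[[0,0,-4],[0,0,0],-1],[[0,0,-4],[0,0,0],-1],[[0,0,-4],[0,0,0],-1]]';python3 -m creep '[[[0,0,-2],[0,0,0],-1],[[0,0,-4],[0,0,0],-1],[[0,0,-4],[0,0,0],-1],[[0,0,-4],[0,0,0],-1],[[0,0,-4],[0,0,0],-1]]'; python3 -m creep '[[[0,0,0],[0,0,0],-1]]';python3 - <<'E'
from h import *
p,d=arm.get_image("side");u,v=map(int,proj("side",[542,-14.5,64]))
cv2.imwrite("pics/s9.png",cv2.resize(p[v-45:v+30,u-50:u+50,::-1],None,fx=8,fy=8,interpolation=2))
E
```

```text
clock: 9.23
position: [542.7, -9.6, 27.9]
ee_rot: [0.396, -0.585, 0.586, -0.397]
contact_force: [0.3, 2.4, 2.4]
gripper_width: -0.3
clock: 9.65
position: [542.7, -9.6, 24.1]
ee_rot: [0.396, -0.585, 0.586, -0.397]
contact_force: [-0.1, 1.3, 5.7]
gripper_width: 0.1
clock: 10.07
position: [542.8, -9.6, 20.4]
ee_rot: [0.396, -0.585, 0.586, -0.397]
contact_force: [-0.9, 2.6, 7.7]
gripper_width: -0.0
clock: 10.15
position: [542.8, -9.6, 20.4]
ee_rot: [0.396, -0.585, 0.586, -0.397]
contact_force: [-1.5, 2.2, 7.3]
gripper_width: 0.1
```

View pics/s9.png

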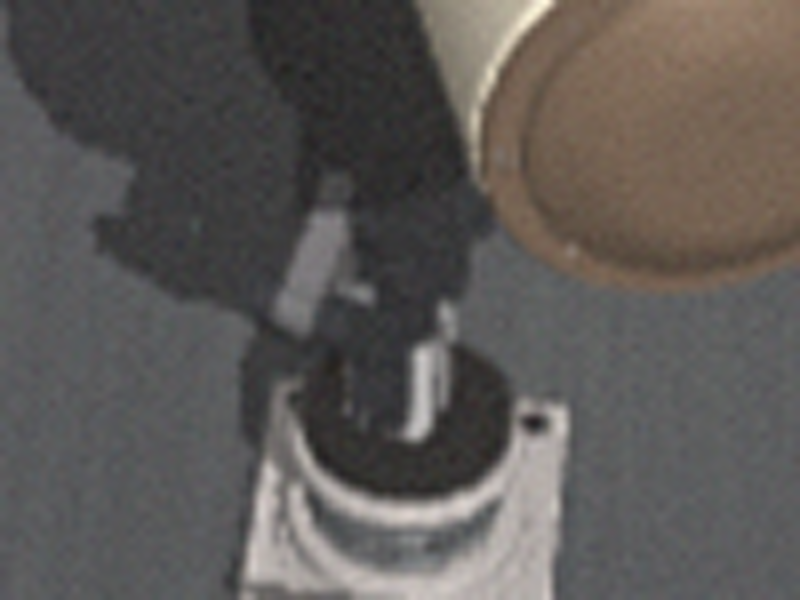

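The middle mount is sound too: 7.5 N at about 8–9 mm, and the pad visibly sank in the crop (rim row 470 to 495). On to the right one.

```bash
python3 -m creep '[[[0,0,15],[0,0,0],-1],[[0,0,45],[0,0,0],-1],[[5,-40,45],[0,0,0],-1],[[10,-80,45],[0,0,0],-1],[[15,-120,45],[0,0,0],-1],[[20,-160,45],[0,0,0],-1],[[25,-200,45],[0,0,0],-1],[[30,-240,45],[0,0,0],-1],[[34,-275,45],[0,0,0],-1],[[37,-300,40],[0,0,0],-1],[[37,-304,30],[0,0,0],-1],[[37,-304,20],[0,0,0],-1]]'; python3 -m creep '[[[0,0,-6],[0,0,0],-1],[[0,0,-6],[0,0,0],-1],[[0,0,-6],[0,0,0],-1],[[0,0,-6],[0,0,0],-1]]'
python3 - <<'E'
from h import *
p,d=arm.get_image("side"); u,v=map(int,proj("side",[579.4,-318,64]));print(u,v)
cv2.imwrite("pics/s10.png",cv2.resize(p[v-45:v+30,u-50:u+50,::-1],None,fx=8,fy=8,interpolation=2))
E
```

```text
clock: 11.2
position: [577.9, -315.4, 37.9]
ee_rot: [-0.396, 0.587, -0.586, 0.395]
contact_force: [-0.1, -0.2, 0.3]
gripper_width: 0.3
clock: 11.53
position: [579.7, -312.7, 34.1]
ee_rot: [0.397, -0.585, 0.585, -0.397]
contact_force: [0.1, 0.0, 0.0]
gripper_width: -0.0
334 168
```

View pics/s10.png

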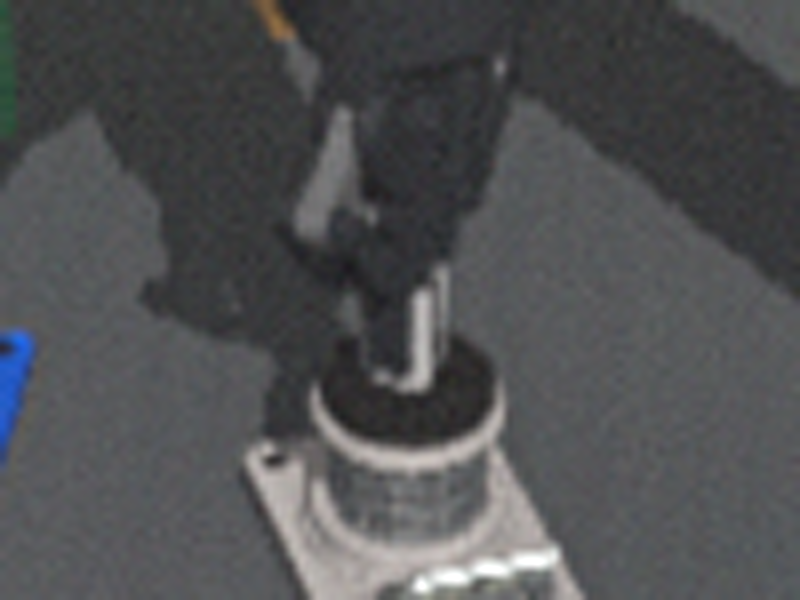

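The tip is over the right mount's pad, around (400,385) in the crop.

```bash
python3 -m creep '[[[0,0,-3],[0,0,0],-1],[[0,0,-6],[0,0,0],-1],[[0,0,-6],[0,0,0],-1],[[0,0,-6],[0,0,0],-1]]';python3 -m creep '[[[0,0,-2],[0,0,0],-1],[[0,0,-4],[0,0,0],-1],[[0,0,-4],[0,0,0],-1],[[0,0,-4],[0,0,0],-1],[[0,0,-4],[0,0,0],-1]]';python3 -m creep '[[[0,0,-2],[0,0,0],-1],[[0,0,-4],[0,0,0],-1],[[0,0,-4],[0,0,0],-1],[[0,0,-4],[0,0,0],-1],[[0,0,-4],[0,0,0],-1]]'; python3 -m creep '[[[0,0,0],[0,0,0],-1]]';python3 - <<'E'
from h import *
p,d=arm.get_image("side"); u,v=map(int,proj("side",[579.4,-318,64]));print(u,v)
cv2.imwrite("pics/s11.png",cv2.resize(p[v-45:v+30,u-50:u+50,::-1],None,fx=8,fy=8,interpolation=2))
E
```

```text
clock: 11.92
position: [579.3, -313.6, 27.8]
ee_rot: [-0.396, 0.586, -0.586, 0.396]
contact_force: [-0.4, 0.1, 0.8]
gripper_width: -0.1
clock: 12.33
position: [579.5, -313.8, 23.9]
ee_rot: [0.396, -0.585, 0.586, -0.396]
contact_force: [0.0, 0.7, 1.4]
gripper_width: -0.2
clock: 12.75
position: [579.5, -313.9, 19.9]
ee_rot: [0.396, -0.585, 0.586, -0.396]
contact_force: [-0.1, 1.7, 3.2]
gripper_width: -0.0
clock: 12.83
position: [579.5, -313.9, 19.9]
ee_rot: [0.396, -0.585, 0.586, -0.396]
contact_force: [1.1, 0.8, 3.0]
gripper_width: -0.1
334 168
```

View pics/s11.png

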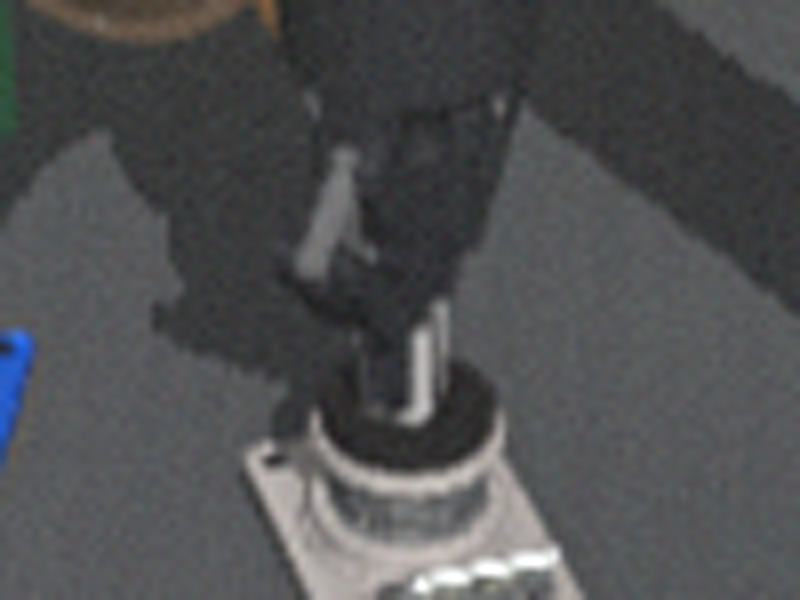

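The right mount is the soft one: about 3 N at 9–10 mm. Before tagging it I'll check where the real fingertip sits relative to the reported TCP.

Run:
```python
from h import *
for n,u,v,z,t in [("L",313.75,374,56,(579.4,237.2)),("M",343.9,268,56,(542.8,-9.6)),("R",334.6,175.75,55,(579.5,-313.9))]:
    w=atz("side",u,v,z);print(n,np.round(w,1),np.round(w[:2]-t,1))
p,d=arm.get_image("side")
for v in range(140,180,3):
    print(v,[tuple(int(x) for x in world("side",u,v,d[v,u])) for u in (322,326,330,334,338,342)])
p,d=arm.get_image("top"); u,v=map(int,proj("top",[565,-280,40]));print(u,v)
cv2.imwrite("pics/t11.png",cv2.resize(p[v-50:v+50,u-65:u+65,::-1],None,fx=6,fy=6,interpolation=2))
print("oilcan approx",world("top",369,157,np.load("pics/top0.npy")[157,369]))
```

```text
L [573.7 249.   56. ] [-5.7 11.8]
M [537.2   3.3  56. ] [-5.6 12.9]
R [ 577.3 -300.8   55. ] [-2.2 13.1]
140 [(629, -544, -4), (596, -278, 170), (587, -277, 171), (578, -284, 167), (570, -295, 160), (562, -313, 149)]
143 [(627, -524, -1), (596, -278, 162), (587, -272, 167), (578, -286, 158), (570, -290, 155), (561, -312, 142)]
146 [(627, -514, -4), (596, -272, 158), (587, -275, 157), (578, -286, 149), (569, -284, 151), (561, -314, 132)]
149 [(625, -497, -3), (595, -269, 152), (587, -277, 147), (578, -289, 139), (569, -293, 137), (561, -314, 123)]
152 [(605, -277, 138), (595, -263, 148), (588, -290, 130), (578, -290, 131), (569, -292, 130), (562, -328, 105)]
155 [(604, -259, 142), (594, -256, 145), (586, -267, 138), (579, -294, 119), (569, -292, 122), (568, -476, -5)]
158 [(604, -259, 134), (594, -253, 139), (586, -264, 131), (580, -311, 99), (570, -307, 103), (567, -459, -3)]
161 [(605, -276, 113), (595, -264, 122), (586, -264, 123), (578, -283, 110), (569, -302, 97), (566, -444, -3)]
164 [(619, -428, -4), (608, -428, -3), (586, -273, 108), (577, -281, 103), (570, -309, 84), (565, -432, -4)]
167 [(617, -410, 0), (607, -414, -3), (588, -298, 81), (578, -294, 85), (569, -307, 76), (564, -415, -1)]
170 [(616, -397, -1), (600, -328, 50), (588, -301, 71), (578, -299, 72), (569, -307, 67), (560, -329, 51)]
173 [(615, -382, 0), (599, -316, 50), (588, -299, 63), (578, -299, 63), (569, -310, 56), (560, -321, 49)]
176 [(614, -369, 0), (598, -299, 53), (588, -306, 49), (578, -299, 54), (569, -305, 51), (559, -305, 52)]
179 [(612, -350, 4), (597, -296, 47), (587, -291, 51), (578, -291, 51), (568, -292, 51), (558, -293, 52)]
424 242
oilcan approx [ 751.56294847 -156.83375337   58.87310885]
```

View pics/t11.png

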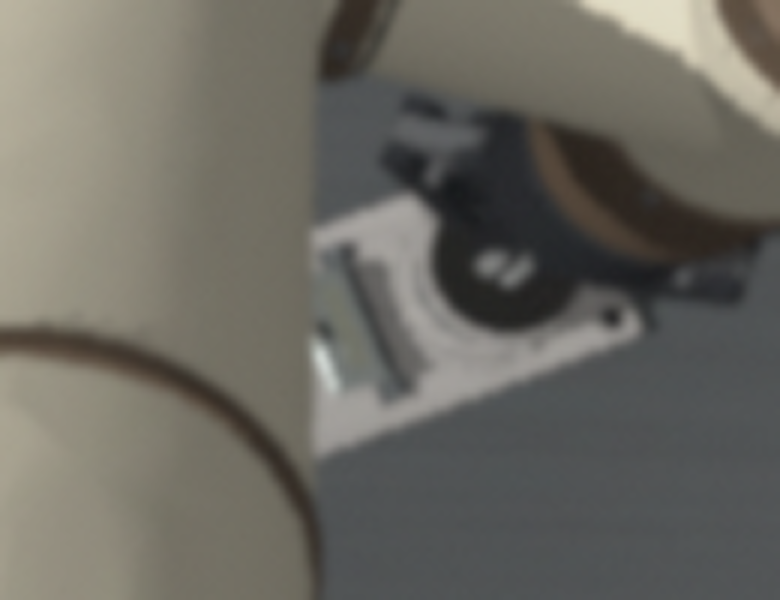

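The fingertip centre matches the TCP in x and y, and only z is short, by about 34.5 mm. Next: lift, move over the tag just pad-side of its free edge, then follow the folding arc outward and down.

```bash
python3 -m creep '[[[0,0,15],[0,0,0],-1],[[0,0,40],[0,0,0],-1],[[-10,20,40],[0,0,0],-1],[[-21,46,35],[0,0,0],-1],[[-21,46,20],[0,0,0],-1],[[-21,46,12],[0,0,0],-1],[[-21,46,12],[0,0,0],-1],[[-21,46,12],[0,0,0],-1],[[-21,46,12],[0,0,0],-1]]'
python3 - <<'E'
from h import *
p,d=arm.get_image("side"); u,v=map(int,proj("side",[553,-255,45]));print(u,v)
cv2.imwrite("pics/s12.png",cv2.resize(p[v-45:v+30,u-50:u+50,::-1],None,fx=8,fy=8,interpolation=2))
E
```

```text
clock: 13.73
position: [558.6, -268.5, 31.7]
ee_rot: [0.396, -0.586, 0.586, -0.396]
contact_force: [0.3, -0.5, 0.7]
gripper_width: -0.1
343 191
```

View pics/s12.png

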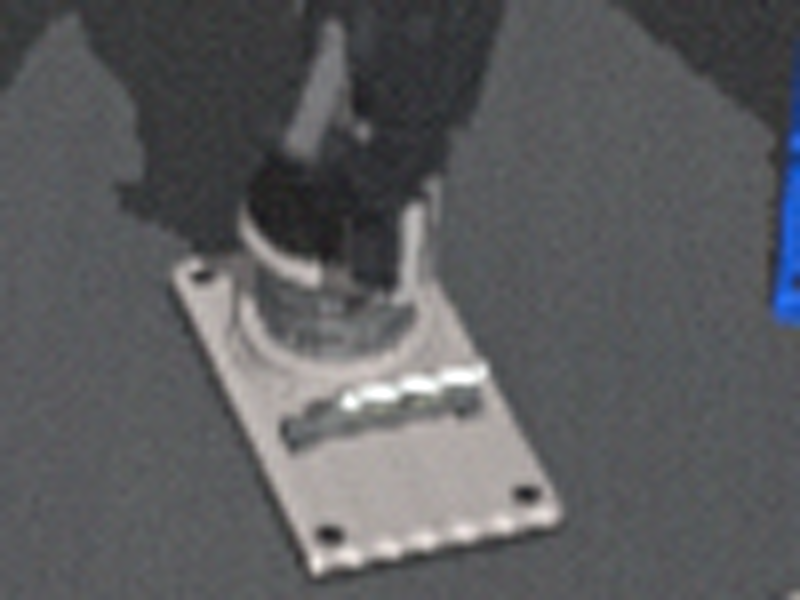

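```bash
python3 -m creep '[[[0,0,-6],[0,0,0],-1],[[0,0,-11],[0,0,0],-1],[[-1,2,-14],[0,0,0],-1],[[-2,5,-16],[0,0,0],-1],[[-3,8,-19],[0,0,0],-1],[[-5,11,-22],[0,0,0],-1],[[-6,14,-25],[0,0,0],-1],[[-7,17,-28],[0,0,0],-1],[[-8,19,-32],[0,0,0],-1],[[-8,19,-32],[0,0,0],-1],[[-8,19,-32],[0,0,0],-1]]'
python3 - <<'E'
from h import *
p,d=arm.get_image("side"); u,v=343,191
cv2.imwrite("pics/s13.png",cv2.resize(p[v-45:v+30,u-50:u+50,::-1],None,fx=8,fy=8,interpolation=2))
E
```

```text
clock: 14.7
position: [549.9, -248.5, -0.6]
ee_rot: [-0.397, 0.586, -0.585, 0.396]
contact_force: [0.4, 0.5, 1.0]
gripper_width: -0.2
```

View pics/s13.png

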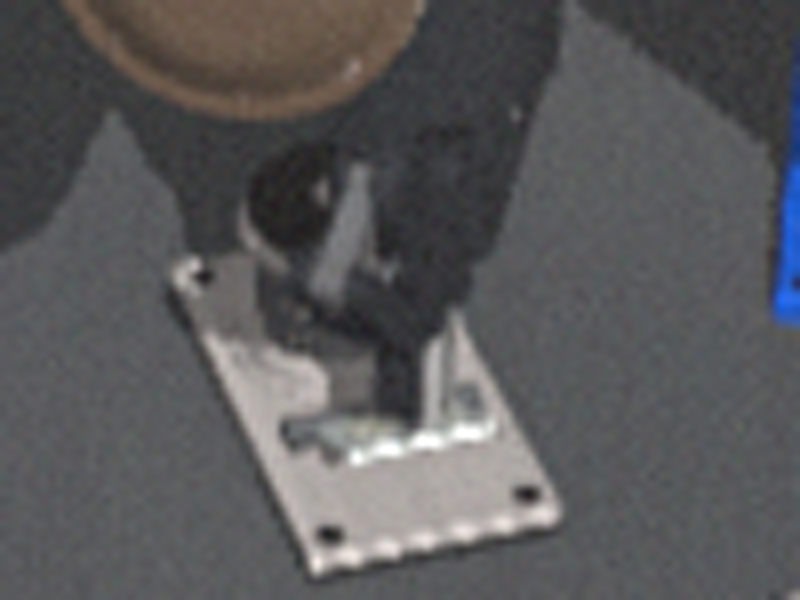

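The tag is folding: its edge moved from crop (415,385) to (420,440), and the foot hasn't moved. Continuing the arc and pressing flat.

```bash
python3 -m creep '[[[-1,3,-4],[0,0,0],-1],[[-2,5,-8],[0,0,0],-1],[[-3,7,-12],[0,0,0],-1],[[-3,8,-16],[0,0,0],-1],[[-3,8,-18],[0,0,0],-1],[[-3,8,-18],[0,0,0],-1],[[-3,8,-18],[0,0,0],-1]]';  python3 -m creep '[[[0,0,-2],[0,0,0],-1],[[0,0,-2],[0,0,0],-1],[[0,0,-2],[0,0,0],-1]]'
python3 - <<'E'
from h import *
p,d=arm.get_image("side"); u,v=343,191
cv2.imwrite("pics/s14.png",cv2.resize(p[v-45:v+30,u-50:u+50,::-1],None,fx=8,fy=8,interpolation=2))
E
```

```text
clock: 15.33
position: [547.0, -240.7, -18.6]
ee_rot: [-0.397, 0.586, -0.585, 0.396]
contact_force: [0.4, -0.1, 0.1]
gripper_width: -0.3
clock: 15.58
position: [547.5, -240.9, -20.0]
ee_rot: [0.396, -0.585, 0.586, -0.397]
contact_force: [0.0, 0.8, 1.6]
gripper_width: 0.2
```

View pics/s14.png

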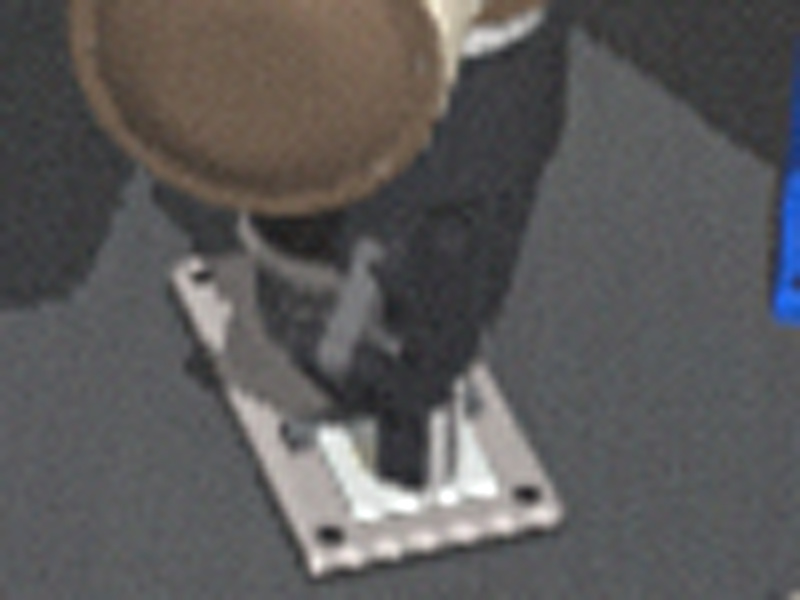

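The tag is almost flat, with its edge at about crop row 500. I'll press until the force rises clearly.

```bash
python3 -m creep '[[[0,0,-1],[0,0,0],-1],[[0,0,-2],[0,0,0],-1],[[0,0,-2],[0,0,0],-1],[[0,0,-2],[0,0,0],-1]]';  python3 -m creep '[[[0,0,-1],[0,0,0],-1],[[0,0,-2],[0,0,0],-1],[[0,0,-2],[0,0,0],-1],[[0,0,-2],[0,0,0],-1]]'
```

```text
clock: 15.97
position: [547.6, -240.9, -20.3]
ee_rot: [0.396, -0.585, 0.586, -0.397]
contact_force: [-3.0, 1.8, 11.7]
gripper_width: -0.1
clock: 16.3
position: [547.7, -240.9, -20.6]
ee_rot: [0.397, -0.585, 0.586, -0.397]
contact_force: [-4.9, 4.6, 20.2]
gripper_width: -0.2
```

The tag is against a hard stop at 20 N, so it's flat. Backing straight up and away, then checking.

```bash
python3 -m creep '[[[0,0,10],[0,0,0],-1],[[0,0,40],[0,0,0],-1],[[0,0,80],[0,0,0],-1],[[0,0,120],[0,0,0],-1],[[0,0,160],[0,0,0],-1],[[0,-40,190],[0,0,0],-1],[[0,-80,200],[0,0,0],-1],[[0,-120,200],[0,0,0],-1],[[0,-160,200],[0,0,0],-1],[[0,-200,200],[0,0,0],-1],[[0,-240,200],[0,0,0],-1],[[0,-240,200],[0,0,0],-1]]'; python3 -m creep '[[[0,-40,0],[0,0,0],-1],[[0,-80,0],[0,0,0],-1],[[0,-80,0],[0,0,0],-1],[[0,-80,0],[0,0,0],-1],[[0,-80,0],[0,0,0],-1]]'
python3 - <<'E'
from h import *
for n in("side","top"):
    p,d=arm.get_image(n); cv2.imwrite(f"pics/{n}15.png",p[:,:,::-1])
    if n=="side": cv2.imwrite("pics/s15.png",cv2.resize(p[146:221,293:393,::-1],None,fx=8,fy=8,interpolation=2)); 
    for s,c,yaw in (("L",(578.9,237.2),.413),("M",(543,-14.6),-.031),("R",(579.2,-317.5),.396)):
        pass
E
```

```text
clock: 17.3
position: [545.3, -487.3, 173.0]
ee_rot: [-0.395, 0.587, -0.587, 0.394]
contact_force: [0.8, 0.2, -0.0]
gripper_width: 0.2
clock: 17.72
position: [546.9, -560.6, 174.6]
ee_rot: [-0.396, 0.586, -0.585, 0.396]
contact_force: [-0.2, -0.2, 0.5]
gripper_width: 0.0
```

View pics/side15.png

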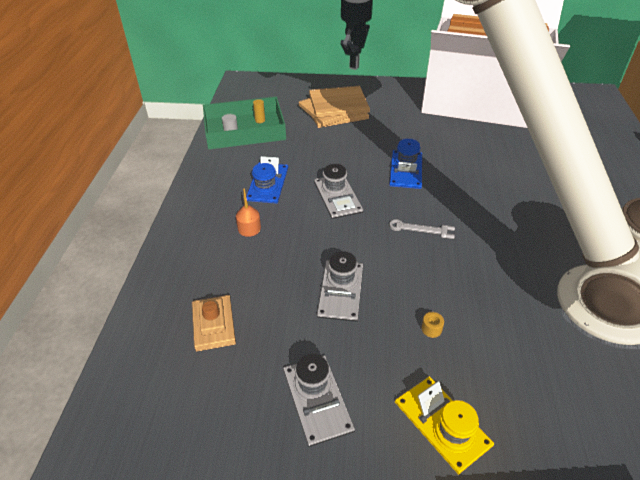

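View pics/top15.png

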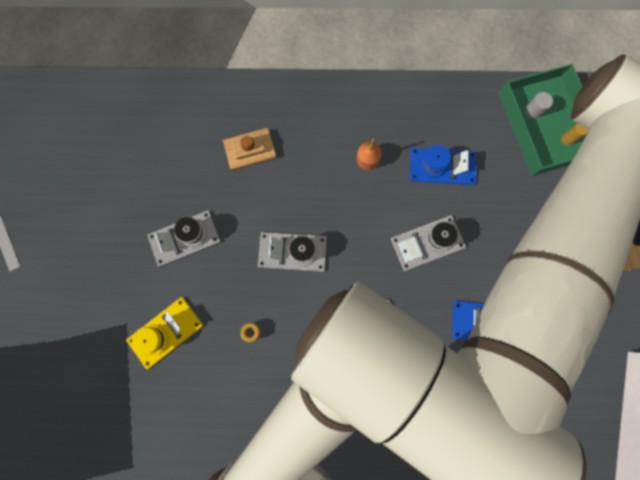

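View pics/s15.png

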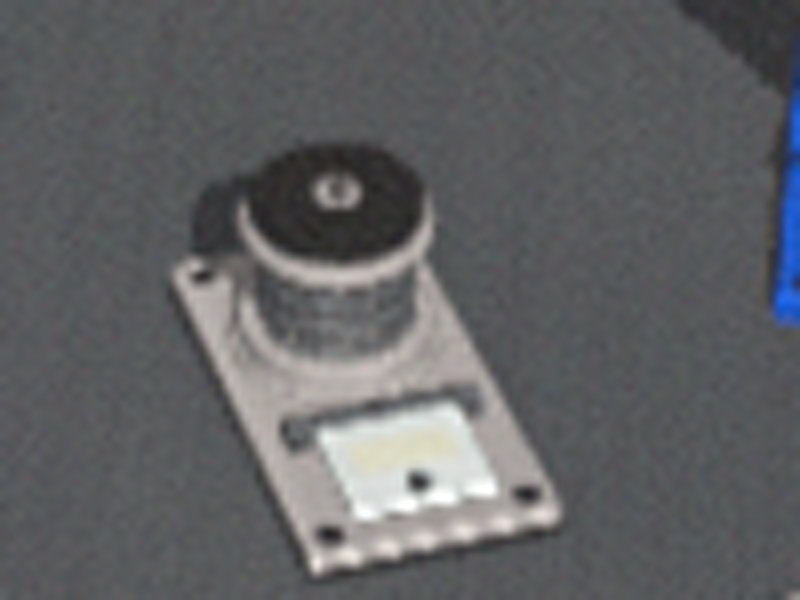

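The right mount's tag lies flat, with its edge at crop (425,500) and its pad back up. The left and middle tags still stand, seen at side (322,408) and (340,293). The mounts and bystanders are at the same pixels as at the start, and the arm is clear.

```bash
python3 -c "
from bench import arm
print(arm.read_state()['contact_force'],arm.read_state()['clock']);print(arm.job_done())"
```

```text
[-0.28667609  0.01188603  0.22230818] 17.8167
the job is handed in; nothing more can be done
None
```

The right-hand mount has the tired spring. I pushed its tag down flat, left the other two tags standing, backed off and handed the job in at 17.8 s.

| Mount, in the order pressed | Force when pressed about 8–10 mm |
|---|---|
| Left | 7.9 N |
| Middle | 7.3–7.7 N |
| Right | 3.0–3.2 N |

I folded the right tag along its hinge arc and pressed it against its hard stop at about 20 N.

- **Final checks:** in the last pictures the right tag lies flat and the left and middle tags still stand. The right pad is back up. By eye, nothing else has moved from where it started, and the force on the tool is about zero. In the last top view the arm hid the spanner, so I checked that one in the side view only.
- **One disagreement:** the real fingertips end about 34.5 mm above the reported TCP. The first descents therefore touched nothing, and I found contact by feel and camera. The press depths above allow for this, so they are good to 1–2 mm.

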